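# Load a full syringe into a spring infuser and hold it home

### The arm

A 7-joint arm with a two-finger parallel gripper is mounted at the origin on the work surface. World frame = base frame: x ahead of the robot, y to its left, z up, the work surface at z = 0. Lengths are in mm, angles in rad, forces in N, time in s.
With the tool pointing down it reaches from about 400 to 875 mm from the base axis. Payload 6.5 kg.
Tool frame: the origin (TCP) lies midway between the tips of the shut fingers; the grasp point (between the pads) lies 19 mm behind it; z points along the fingers, y is the line along which they close (so a half turn about z gives the same grasp; the last joint's range is limited). The gripper opens to 88 mm and grips with 3 to 60 N. Pads are 18 mm wide; open, the fingers measure 123 mm over their backs; the gripper's body (75 mm by 187 mm) begins 45 mm behind the grasp point.
Start: joints at [1.047, 0.536, -0.004, 1.538, 0.003, 1.067, -0.071], TCP at [287.279, -583.062, 238.716] pointing down, gripper open.
Joint ranges: [-2.7, 2.7], [-0.37, 2.16], [-1.27, 1.26], [0.24, 2.4], [-1.31, 4.45], [0.19, 1.91], [-2.76, 2.76]. Speed limits (rad/s): [2.39, 2.39, 3.14, 3.14, 3.14, 3.14, 3.14].

### API

Orientations are given as a unit quaternion [w, x, y, z].
In Python, from bench import * gives the robot as it stands.
- The arm moves only by the shell command python3 -m creep 'ROWS' [FORCE]. ROWS is JSON, a list of rows, each a list of 5 numbers: the gripper's target within -1 to 1 (shut at 1, half-way at 0, fully open at -1), then the shift along the world's x, y, z in cm, then the turn about the world's z in degrees. In form: [[grip, tx, ty, tz, yaw], ...]. A call has 1 to 12 rows; each row shifts and turns the commanded pose from where the row before left it; what a row does not reach is not made up. A row lasts 1/10 s, in which the tool goes at most 50 mm and 8.59 degrees, less where a joint would pass 70% of its speed; a pose out of reach is approached as far as the arm can. A call with a gripper value outside its range is refused whole. The fingers move at their own pace and stop on an object; FORCE is the grip in N (left out, the last holds). Time passes only in rows, so rows that do not move let the fingers close. It gives the time, the measured TCP pose, the force, the opening and the grip force at its end, in the units of the state.
- get_obs(): the state, without advancing time (a new reading comes with each control period).
- grab_frame(name): name is "scene" or "side" or "wrist"; returns a dict with "image" (420x560x3 uint8, red, green, blue), "K" (3x3 intrinsics, pixels), "distortion" ([k1, k2, p1, p2, k3] as OpenCV has them; the pictures are not rectified), "rvec" (rotation vector, rad) and "tvec" (3), from world to camera coordinates, as OpenCV has them. Camera axes: x right, y down, z forward; pixel columns grow to the right and rows downward; lengths in mm; the calibration is good to about 2 mm. A picture is of the moment at which its call begins. There is no depth.
- hand_in(): hands the job in; it is judged then, once.
The state is a dict: "clock": time; "joints": joint angles; "joint_vel": joint speeds; "joint_efforts": joint torques, N m; "tool_pos": TCP position; "tool_rot": TCP orientation; "contact_force": force on the tool from outside, world axes, zero at the start; "ft_torque": the same for the moment, N m; "grip_width": finger opening in mm; "grasp_force": force on a finger pad.
Only numpy, scipy, OpenCV 4.12 (cv2) and the standard library are available. Lean on these libraries where they do the work, as an engineer would, in place of code of your own. Each camera call takes 0.05 s, during which the arm holds its last target. There are 200 camera calls.

### The job

Load the full syringe, the one whose plunger is drawn out longest, into the upright spring infuser: lift it out of the rack, set its plunger end in the infuser's mouth and press it straight down against the spring, without ramming it, until its finger flange sits firmly down on the infuser's collar. Finish while still holding it pressed home there, so that I can swing the clip over it; the spring would push it out again. Leave the other syringes in the rack and everything else on the table where it is.

Things in the scene. Friction and masses are not known exactly. Their poses are not given: they have to be found in the camera images.
- full_syringe_grip (a point): Grasp point of the full 20 ml syringe (loose, about 40 g): on the axis of its round clear barrel, diameter 24 mm, 20 below the barrel's nozzle-end shoulder. Nozzle and white cap (diameter 11) reach 38 above this point. It hangs nozzle-up in the rack. z axis = syringe axis, up to the nozzle. Full and capped, so its plunger does not move in the barrel: one rigid piece, 154 long.
- full_syringe_flange (a point): Centre of the underside of the full syringe's finger flange, 58 mm below full_syringe_grip. The flange is a disc of diameter 28 with two wings, 44 across the wings (syringe's x axis) and 22 wide, 2.5 thick. It rests on the rack shelf at the start and on the infuser's collar when home.
- full_syringe_foot (a point): Centre of the underside of the full syringe's plunger thumb plate (disc, diameter 26 mm, 3 thick), the syringe's lowest point, 58 below the flange's underside and 116 below full_syringe_grip. In the other syringes the plunger hangs 34 or less below the flange and the black stopper sits nearer the nozzle.
- full_syringe: The full syringe itself; origin at the thumb plate's underside (same point as full_syringe_foot), z axis up towards the nozzle.
- half_syringe: A 20 ml syringe like the full one (barrel diameter 24 mm, flange 44 x 22) but half full: its plunger hangs 34 mm below the flange. Hangs nozzle-up in another hole of the rack, barrel and cap at the same height as the full one's; stays in the rack. Origin: centre of the thumb plate's underside.
- empty_syringe_a: A 20 ml syringe like the full one (barrel diameter 24 mm, flange 44 x 22) but empty: its plunger hangs only 9 mm below the flange. Hangs nozzle-up in another hole of the rack, barrel and cap at the same height as the full one's; stays in the rack. Origin: centre of the thumb plate's underside.
- empty_syringe_b: A 20 ml syringe like the full one (barrel diameter 24 mm, flange 44 x 22) but empty: its plunger hangs only 9 mm below the flange. Hangs nozzle-up in another hole of the rack, barrel and cap at the same height as the full one's; stays in the rack. Origin: centre of the thumb plate's underside.
- rack: Steel syringe rack, fixed: a shelf 50 (x) x 250 (y) mm, 6 thick, its top 75 above the table, on closed ends, open at front and back. Four through holes of diameter 30 in a row along the rack's y axis at y = -90, -30, 30, 90, a syringe in each (which is where varies). Origin: centre of its underside on the table.
- infuser: Spring infuser, fixed upright on the table: round steel foot of diameter 110, 12 thick; clear tube of outer diameter 42 with a coil spring in it; aluminium collar on top. A wire clip hangs behind the tube (+x side of the infuser), below the collar's top. Origin: centre of the foot's underside.
- infuser_mouth (a point): Centre of the infuser's open mouth in the plane of the collar's flat top, 115 mm above the table. The bore is 31 in diameter (the thumb plate of 26 goes in with 2.5 to spare all round) and runs down past the collar.
- infuser_collar: The aluminium collar, a ring of outer diameter 52, inner diameter 31, 8 thick, the hard stop for the flange. Origin: centre of its underside, 8 mm below infuser_mouth.
- infuser_pusher (a joint): Travel in m of the infuser's sprung pusher, a flat grey disc of diameter 28 mm in the bore: 0 = at rest, its face 8 mm below the collar's top; grows as it is pushed down; 0.050 when the full syringe's flange lies on the collar, which is the hard stop (the pusher alone could go to 0.062). Takes 4 N to start, 13 N at 0.050 (180 N/m) and springs back when released.
- vial_tall: Amber drug vial, diameter 33, 62 tall, standing between the rack and the infuser. A bystander, loose; stays where it is. Origin: centre of its underside.
- vial_small: Clear drug vial, diameter 25, 45 tall. A bystander, loose; stays where it is. Origin: centre of its underside.
- gallipot: Small steel bowl, diameter 66, 36 tall. A bystander, loose; stays where it is. Origin: centre of its underside.
- tape_roll: Roll of white tape lying flat, diameter 72, 25 tall. A bystander, loose; stays where it is. Origin: centre of its underside.
- saline: White bottle, diameter 68, 165 tall, at the back. A bystander, loose; stays where it is. Origin: centre of its underside.
- penlight: Metal penlight lying flat, 127 long, 15 thick. A bystander, loose; stays where it is. Origin: at mid-length on the table.
- vial_carton: Paper carton 50 x 75 x 48 tall. A bystander, loose; stays where it is. Origin: centre of its underside.
There are look-alikes about, which are no part of the job. Leave any purple look-alike of the half_syringe alone.

How it is judged (in metres and radians):
On the way, in this order (a step that is already met when the one before it is completed fails the run):
1. the full syringe is lifted clear out of the rack (z of full_syringe_foot in the frame of rack above 0.08 m), for 0.1 s.
2. its thumb plate is in the infuser's mouth and has begun to press the pusher (value of joint infuser_pusher above 0.004 m and horizontal distance between full_syringe_foot and infuser_mouth below 0.005 m and contact force between full_syringe and the fingers above 0.5 N), for 0.1 s.
At the end, for the whole second after the job is handed in: The fingers still hold the full syringe, upright (0.06 rad) and still in the infuser, pusher down at least 48.5 mm, flange within 4 mm of the mouth's centre and on the collar with 1 to 40 N; the other three syringes in the rack within 15 mm of their start, upright within 0.2 rad (value of joint infuser_pusher above 0.0485 m and distance between full_syringe_flange and infuser_mouth below 0.004 m and angle between full_syringe's own z axis and vertical below 0.06 rad and contact force between full_syringe and infuser_collar between 1 and 40 N and contact force between full_syringe and the fingers above 1 N and linear speed of full_syringe below 0.01 m/s and distance of each of half_syringe, empty_syringe_a, empty_syringe_b from where it was at the start of the episode below 0.015 m and angle between each of half_syringe, empty_syringe_a, empty_syringe_b's own z axis and vertical below 0.2 rad); the arm keeps its last pose, push and grip.
It fails at once if the syringe is rammed on the collar (over 60 N) (contact force between full_syringe and infuser_collar above 60 N).
It fails at once if another syringe is pulled out of the rack or knocked (moved over 25 mm) (distance of any of half_syringe, empty_syringe_a, empty_syringe_b from where it was at the start of the episode above 0.025 m).
It fails at once if something else on the table is shifted (over 30 mm) or tipped (distance of any of vial_tall, vial_small, gallipot, tape_roll, saline, penlight, vial_carton from where it was at the start of the episode above 0.03 m or angle between any of vial_tall, vial_small, gallipot, saline's own z axis and vertical above 0.5 rad).
It also fails if it takes over 64 s, if anything falls off the work surface, if the arm or the gripper's body presses on something with over 40 N, if the wrist force passes 120 N, or if a joint passes its speed limit or range.

## Working session

There is one attempt and no reset: what is moved stays moved. The work goes in short steps, Python scripts to look and compute and a shell command to move; the robot and the scene stay as the last step left them, time stands still between calls to the robot, and variables do not carry over. Pictures are saved under pics/ and viewed, at most 10 in all, crops included, and the job is handed in when it is done.

```bash
mkdir -p pics; cat > h.py <<'E'
from bench import *
import numpy as np, cv2
def cam(n):
    f=grab_frame(n); f['K']=np.array(f['K'],float); f['d']=np.array(f['distortion'],float)
    f['R']=cv2.Rodrigues(np.array(f['rvec'],float))[0]; f['t']=np.array(f['tvec'],float).ravel(); return f
def ray(f,u,v):
    p=cv2.undistortPoints(np.array([[[u,v]]],float),f['K'],f['d'])[0,0]
    d=f['R'].T@np.array([p[0],p[1],1]); return -f['R'].T@f['t'], d/np.linalg.norm(d)
def plane(f,u,v,z):
    o,d=ray(f,u,v); return o+d*(z-o[2])/d[2]
def tri(*r):
    A=0;b=0
    for o,d in r:
        P=np.eye(3)-np.outer(d,d); A=A+P; b=b+P@o
    return np.linalg.solve(A,b)
def proj(f,P):
    return cv2.projectPoints(np.array(P,float).reshape(-1,3),np.array(f['rvec'],float),f['t'],f['K'],f['d'])[0][:,0]
def save(f,n): cv2.imwrite('pics/'+n,f['image'][:,:,::-1])
E
python3 - <<'E'
from h import *
for n in('scene','side'):
    f=cam(n); save(f,n+'0.png'); print(n,-f['R'].T@f['t'],f['R'][2])
print(get_obs())
E
```

```text
scene [914.61918702 545.79940913 514.93227594] [-0.46389245 -0.69909807 -0.54411919]
side [481.27857184 706.00008775 841.27470197] [ 0.08261875 -0.68390456 -0.7248784 ]
{'clock': 0.1, 'joints': array([ 1.04681365,  0.53707313, -0.00439893,  1.53872551,  0.00258353,
        1.06726619, -0.07123669]), 'joint_vel': array([-0.00038406, -0.00036073, -0.0002846 , -0.00272575,  0.00013211,
       -0.00057485, -0.00047332]), 'joint_efforts': array([ 3.17114595e-03, -5.72081816e+01,  9.94364619e-01, -2.52226120e+01,
       -5.61168906e-02,  1.35592668e-02,  3.73057719e-05]), 'tool_pos': array([ 287.01781311, -582.62078454,  237.95726788]), 'tool_rot': array([-6.98941927e-04,  9.73919097e-01,  2.26894370e-01, -2.21775453e-04]), 'contact_force': array([-0.1543818 , -0.14104474, -0.52496835]), 'ft_torque': array([ 0.00510956, -0.01942258,  0.03974029]), 'grasp_force': 0.0, 'grip_width': 87.89496233358544}
```

View pics/scene0.png

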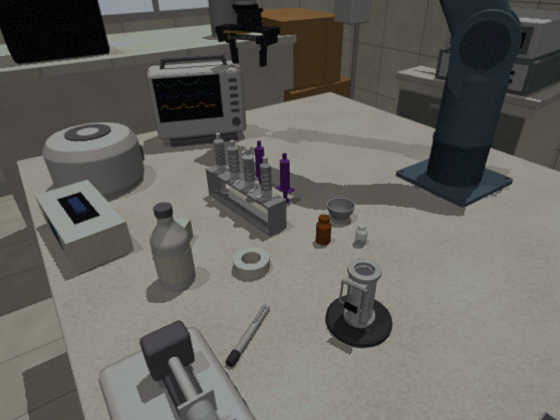

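View pics/side0.png

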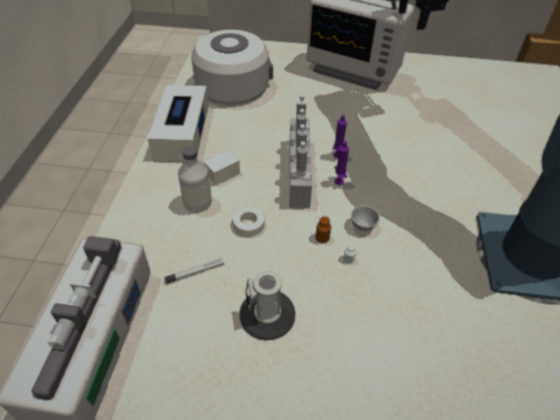

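The rack with four clear syringes is at about scene (245,190) and side (300,160), with purple look-alikes beside it. The infuser mouth is at scene (365,268) and side (267,281). Next I'll zoom in on the rack and infuser.

```bash
python3 - <<'E'
import cv2,numpy as np
a=cv2.imread('pics/scene0.png');b=cv2.imread('pics/side0.png')
r=lambda i,x,y,w,h,k:cv2.resize(i[y:y+h,x:x+w],None,fx=k,fy=k,interpolation=cv2.INTER_CUBIC)
cv2.imwrite('pics/z1.png',r(a,195,125,110,110,5.4))
c=np.hstack([r(b,265,85,100,130,4.5),np.vstack([r(a,325,255,70,60,4),r(b,235,262,70,70,4)])[:,:]]) if False else None
p=r(b,270,85,90,130,4.5); q=np.vstack([r(a,325,255,75,65,4.5),r(b,230,265,75,65,4.5)])
cv2.imwrite('pics/z2.png',np.hstack([p,q]))
E
```

```text
Traceback (most recent call last):
ValueError: all the input array dimensions except for the concatenation axis must match exactly, but along dimension 0, the array at index 0 has size 585 and the array at index 1 has size 584
```

View pics/z1.png

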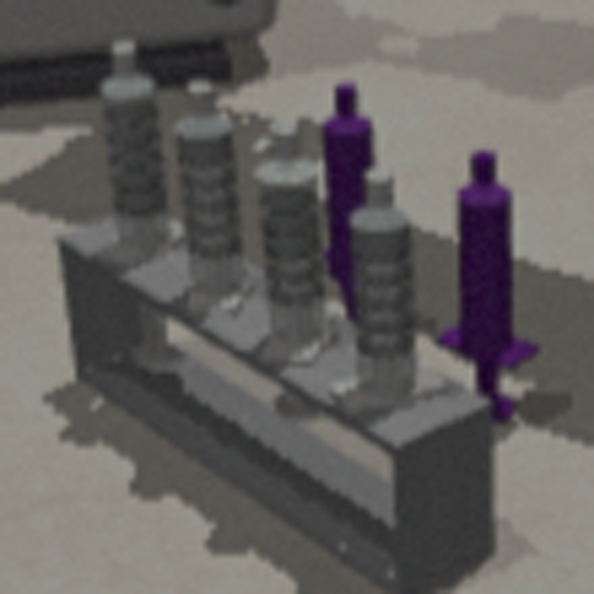

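The crop shows the rack's shelf corners at (206.5,169.4), (268.7,208.3) and (285.7,200). What hangs under the shelf is only partly visible. I'll fit the rack pose and predict where each thumb plate would appear if its syringe were the full, half or empty one.

```bash
python3 - <<'E'
from h import *
f=cam('scene');g=cam('side');w=cam('wrist'); save(w,'w0.png')
A,B,C=[plane(f,u,v,75)[:2] for u,v in((206.5,169.4),(268.7,208.3),(285.7,200))]
print(A,B,C,np.linalg.norm(A-B),np.linalg.norm(C-B))
y=(A-B)/np.linalg.norm(A-B); x=np.array([y[1],-y[0]]); 
x=x if x@(B-C)>0 else -x   # toward the camera side
c=(A+B)/2-25*x; print('c',c,'x',x,'y',y)
for k in(-90,-30,30,90):
    p=c+k*y
    print(k,p.round(1),[proj(f,[*p,z])[0].round(0).tolist() for z in(171,75,66,41,17)],proj(g,[*p,171])[0].round(0))
print('wrist',-w['R'].T@w['t'],w['R'][2],w['K'][0,0])
im=f['image'][:,:,::-1]
im=cv2.resize(im[165:240,200:295],None,fx=6,fy=6,interpolation=cv2.INTER_CUBIC)
im=np.clip(im.astype(float)*1.6,0,255).astype(np.uint8)
b=g['image'][:,:,::-1]
p=cv2.resize(b[85:215,270:360],(405,585)); q=np.vstack([cv2.resize(im2,(390,292),interpolation=cv2.INTER_CUBIC) for im2 in(f['image'][250:313,325:409,::-1],b[262:325,225:309])])
cv2.imwrite('pics/z2.png',np.hstack([p[:584],q])); cv2.imwrite('pics/z1b.png',im)
E
```

```text
[ 579.72663596 -306.78880235] [551.41396196 -60.78824748] [503.26799814 -68.03402772] 247.6244747690065 48.688141912992315
c [ 540.73424882 -186.64695339] x [0.99344201 0.11433714] y [ 0.11433714 -0.99344201]
-90 [530.4 -97.2] [[266.0, 158.0], [268.0, 198.0], [268.0, 202.0], [269.0, 211.0], [269.0, 220.0]] [302. 143.]
-30 [ 537.3 -156.8] [[249.0, 149.0], [251.0, 188.0], [252.0, 192.0], [252.0, 201.0], [253.0, 210.0]] [301. 126.]
30 [ 544.2 -216.5] [[233.0, 141.0], [236.0, 179.0], [237.0, 183.0], [238.0, 192.0], [238.0, 200.0]] [301. 110.]
90 [ 551.  -276.1] [[218.0, 134.0], [222.0, 171.0], [223.0, 174.0], [224.0, 183.0], [225.0, 191.0]] [301.  95.]
wrist [ 352.16640551 -550.50355113  383.88311768] [-0.25339462 -0.12406129 -0.95937478] 309.71103381386826
```

View pics/z2.png

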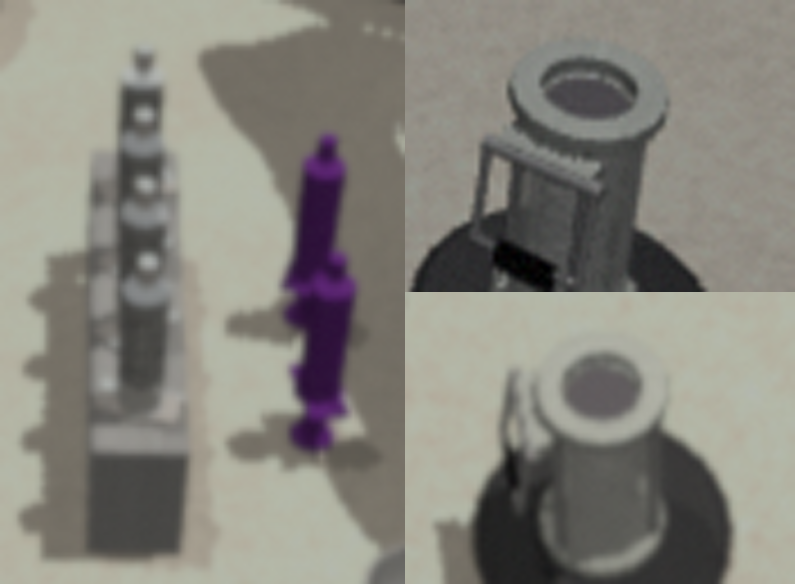

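View pics/z1b.png

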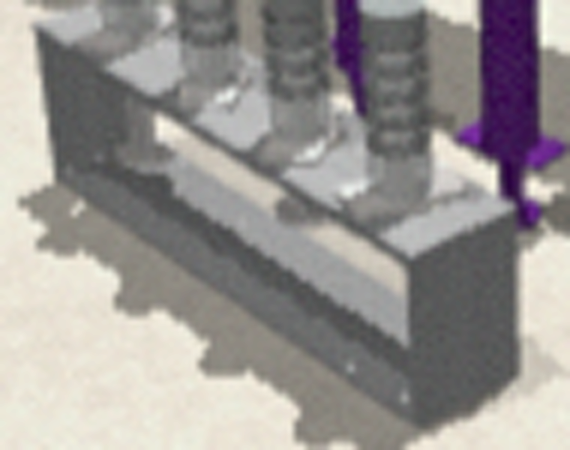

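Crop z1b shows a rod and thumb plate reaching about scene (225,191.7) under the farthest hole. That matches the full-length prediction (225,191) at k=+90. The plate at (249,200) under k=-30 is the half syringe. So the full syringe is the farthest one, near (551,-276). Now I'll measure it and the obstacles.

```bash
python3 - <<'E'
from h import *
f=cam('scene');g=cam('side')
print('cap',tri(ray(f,217.8,133.3),ray(g,301.8,96)),plane(f,217.8,133.3,171),plane(g,301.8,96,171))
print('mouth',plane(f,364.4,269.8,115),plane(g,267.4,283.6,115),tri(ray(f,364.4,269.8),ray(g,267.4,283.6)))
for h in(f,g):
    m=cv2.inRange(cv2.cvtColor(h['image'],cv2.COLOR_RGB2HSV),(125,120,20),(160,255,255))
    n,l,s,c=cv2.connectedComponentsWithStats(m)
    for i in range(1,n):
        if s[i,4]>30:
            x,y,w,hh,a=s[i]; ys,xs=np.where(l==i); top=(xs[ys<y+4].mean(),y); bot=(xs[ys>y+hh-4].mean(),y+hh-1)
            print('purple',s[i],top,bot,plane(h,*bot,2).round(),'top@154',plane(h,*top,154).round())
    # white-ish table objects
E
```

```text
cap [ 549.64192776 -278.37104527  169.9149158 ] [ 549.95415949 -280.54819646  171.        ] [ 548.55120742 -273.47734667  171.        ]
mouth [560.42098536 228.93875619 115.        ] [555.14593807 232.70810823 115.        ] [556.05154882 226.77048987 109.28618416]
purple [255 141   8  42 179] (np.float64(258.5), np.int32(141)) (np.float64(259.3333333333333), np.int32(182)) [ 439. -291.    2.] top@154 [ 476. -219.  154.]
purple [277 153  17  50 344] (np.float64(284.0), np.int32(153)) (np.float64(287.3333333333333), np.int32(202)) [ 437. -159.    2.] top@154 [ 466. -127.  154.]
purple [334 116  15  68 554] (np.float64(342.3333333333333), np.int32(116)) (np.float64(338.95238095238096), np.int32(183)) [ 435. -160.    2.] top@154 [ 447. -232.  154.]
```

```bash
python3 -m creep '[[-1,0,4,0.5,6],[-1,0,4,0.5,6],[-1,0,4,0.5,6],[-1,1,4,0.5,6],[-1,2,4,0,6],[-1,3,4,0,6],[-1,4,4,0,6],[-1,4,2.6,0,6],[-1,4,0,0,6],[-1,4,0,0,6],[-1,4.3,0,0,6],[-1,0,0,0,4.4]]' 50; python3 -m creep '[[-1,0,0,0,0],[-1,0,0,0,0]]'
python3 - <<'E'
from h import *
w=cam('wrist'); save(w,'w1.png'); o=get_obs(); print(o['tool_pos'],o['tool_rot'],o['joints'],o['contact_force'],-w['R'].T@w['t'])
print(proj(w,[[550,-278,171],[544,-217,171],[551,-276,75]]))
E
```

```text
clock: 1.55
tool_pos: [550.5, -279.6, 258.2]
tool_rot: [0.001, 0.662, 0.749, 0.002]
contact_force: [-0.5, -1.0, 0.2]
grip_width: 88.5
grasp_force: 0.0
clock: 1.75
tool_pos: [544.9, -282.0, 258.5]
tool_rot: [-0.0, 0.666, 0.746, -0.0]
contact_force: [-0.8, -0.2, 0.4]
grip_width: 87.8
grasp_force: 0.0
[ 544.75188369 -282.18338939  258.71951928] [-1.22868444e-04  6.66090409e-01  7.45870914e-01 -3.63754248e-04] [ 0.67846704  0.48370343 -0.38124816  1.6019135   0.19661898  1.09447785
  0.35917583] [-0.03651618 -0.53044364  0.2350056 ] [ 536.8492316  -209.6923422   404.22395196]
[[285.23990114 205.73909482]
 [286.97683854 125.48262971]
 [284.49336573 178.77935252]]
```

View pics/w1.png

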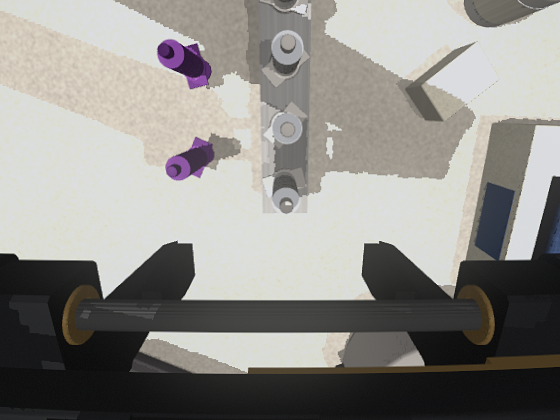

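The wrist view shows the row of caps at (286,205) (the target), (288,129) and (288,43), close to the prediction, with the fingers straddling the rack line. I'll refine the position from those caps.

```bash
python3 - <<'E'
from h import *
w=cam('wrist'); g=cv2.cvtColor(w['image'],cv2.COLOR_RGB2GRAY)
print(cv2.HoughCircles(g[20:216,255:320],cv2.HOUGH_GRADIENT_ALT if 0 else cv2.HOUGH_GRADIENT,1,15,param1=120,param2=12,minRadius=5,maxRadius=18))
for u,v in((286,205),(288,129),(288,43)): print(plane(w,u,v,171))
print(plane(w,286,197,153))
e=[plane(w,u,v,75)[:2] for u,v in((261.5,211.5),(309.5,211.5),(260.5,40),(308,40))]; print(np.array(e))
o=get_obs(); print(o['tool_pos'])
E
```

```text
[[[ 30.5 180.5  13.8]
  [ 30.5 107.5  16.3]
  [ 32.5  26.5  16.3]
  [ 32.5  42.5  14. ]
  [ 25.5 165.5  15.1]
  [ 16.5 117.5  11.8]
  [ 20.5  54.5   8.2]]]
[ 550.38148397 -277.56658065  171.        ]
[ 544.90827926 -219.59629358  171.        ]
[ 537.93886192 -161.9487413   171.        ]
[ 550.6031663 -275.8364222  153.       ]
[[ 529.75731287 -316.02567169]
 [ 582.99441575 -310.00229176]
 [ 511.63890401 -142.56181786]
 [ 557.41316403 -137.37107722]]
[ 544.744539   -282.25713288  258.89194434]
```

```bash
python3 -m creep '[[-1,0.56,0.47,-1,0],[-1,0,0,-2,0],[-1,0,0,-2,0],[-1,0,0,-2,0],[-1,0,0,-2,0],[-1,0,0,-2,0],[-1,0,0,-1.5,0],[-1,0,0,-1.0,0],[-1,0,0,-0.5,0],[-1,0,0,0,0],[-1,0,0,0,0]]'
python3 - <<'E'
from h import *
w=cam('wrist'); save(w,'w2.png'); o=get_obs(); print(o['tool_pos'],o['contact_force'])
E
```

```text
clock: 2.95
tool_pos: [551.7, -277.2, 119.4]
tool_rot: [0.001, 0.665, 0.747, 0.0]
contact_force: [0.0, -0.2, 0.1]
grip_width: 88.1
grasp_force: 0.0
[ 551.84186367 -277.23587632  119.5485627 ] [-0.27868843  0.10500408 -0.26897973]
```

View pics/w2.png

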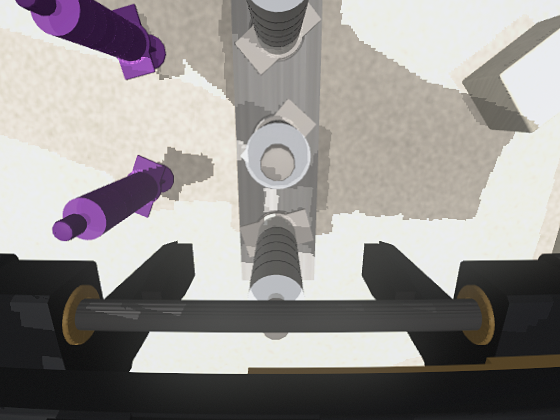

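The target barrel is centred between the fingers (276 against the finger midpoint of 278). I'll lower the last 5 mm and close.

```bash
python3 -m creep '[[-1,0,0,-0.5,0],[0,0,0,0,0],[1,0,0,0,0],[1,0,0,0,0],[1,0,0,0,0],[1,0,0,0,0],[1,0,0,0,0],[1,0,0,0,0],[1,0,0,0,0]]' 50
```

```text
clock: 3.9
tool_pos: [551.3, -277.0, 113.8]
tool_rot: [0.0, 0.665, 0.747, 0.0]
contact_force: [-1.4, -0.4, -0.3]
grip_width: 26.0
grasp_force: 0.0
```

```bash
python3 -m creep '[[1,0,0,0,0],[1,0,0,0,0],[1,0,0,0,0],[1,0,0,0,0]]' 50
```

```text
clock: 4.3
tool_pos: [551.2, -277.0, 113.7]
tool_rot: [-0.0, 0.665, 0.747, -0.0]
contact_force: [-0.6, 0.3, 0.2]
grip_width: 22.7
grasp_force: 50.0
```

```bash
python3 -m creep '[[1,0,0,0.3,0],[1,0,0,0.7,0],[1,0,0,1.5,0],[1,0,0,1.5,0],[1,0,0,1.5,0],[1,0,0,1.5,0],[1,0,0,1.5,0],[1,0,0,1.5,0],[1,0,0,1.5,0],[1,0,0,1.5,0],[1,0,0,0,0],[1,0,0,0,0]]'
python3 - <<'E'
from h import *
f=cam('scene');g=cam('side');w=cam('wrist'); o=get_obs(); print(o['tool_pos'],o['contact_force'])
save(w,'w3.png')
im=np.hstack([cv2.resize(h['image'][y:y+150,x:x+100,::-1],(400,600),interpolation=cv2.INTER_CUBIC) for h,x,y in((f,180,60),(g,260,30))]); cv2.imwrite('pics/l.png',im)
print(proj(f,[551,-277,147]),proj(g,[551,-277,147]))
E
```

```text
clock: 5.5
tool_pos: [551.2, -277.0, 243.8]
tool_rot: [0.0, 0.665, 0.747, -0.0]
contact_force: [-0.5, 0.2, -0.6]
grip_width: 22.8
grasp_force: 50.0
[ 550.65688728 -276.8103992   242.73359309] [-1.25262819 -0.25169105 -0.71286118]
[[219.16338095 143.45310174]] [[300.46995017 103.28351767]]
```

View pics/l.png

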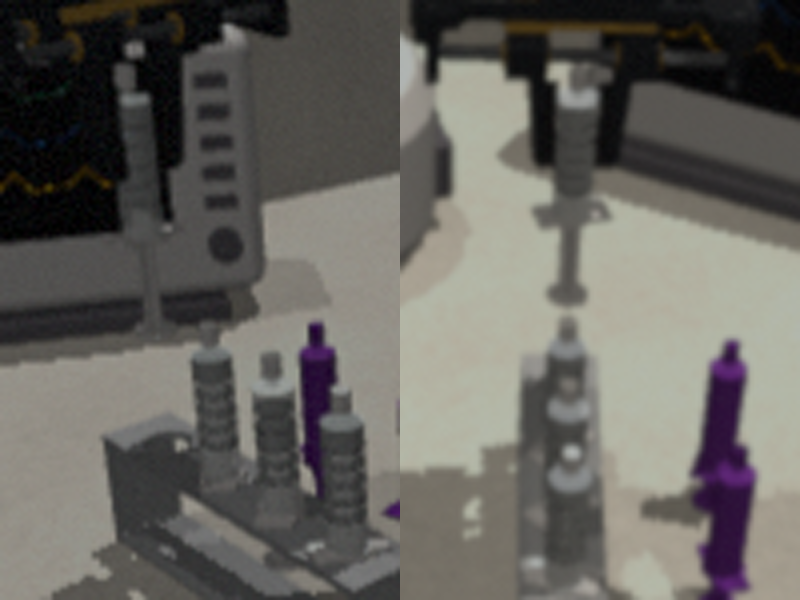

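The full syringe is lifted, with its long plunger hanging and its foot at scene (218,142.5) against a predicted (219,143). The other three are still in place. I'll raise it above the neighbours' caps and carry it toward the infuser.

```bash
python3 -m creep '[[1,0,0,2,0],[1,0,0,2,0],[1,0,0,2,0],[1,0,1,0,0],[1,0,3,0,0],[1,0,4,0,0],[1,0,4,0,0],[1,0,4,0,0],[1,0,4,0,0],[1,0,4,0,0],[1,0,4,0,0],[1,0,4,0,0]]'
python3 -m creep '[[1,0,4,0,0],[1,0,4,0,0],[1,0,3,0,0],[1,0,1,0,0],[1,0,0,0,0],[1,0,0,0,0],[1,0,0,0,0]]'
python3 - <<'E'
from h import *
w=cam('wrist'); o=get_obs(); print(o['tool_pos'],o['tool_rot'],o['joints'],o['grip_width'])
print(proj(w,[557,229,115])); save(w,'w4.png')
E
```

```text
clock: 6.85
tool_pos: [549.9, 45.2, 302.2]
tool_rot: [-0.001, 0.665, 0.747, -0.001]
contact_force: [1.1, 0.7, -0.5]
grip_width: 22.6
grasp_force: 50.0
clock: 7.55
tool_pos: [551.5, 160.7, 303.2]
tool_rot: [0.0, 0.666, 0.746, -0.001]
contact_force: [0.4, 0.2, -1.5]
grip_width: 22.6
grasp_force: 50.0
[551.52295877 160.95183736 303.4195866 ] [ 2.31517389e-04  6.66079357e-01  7.45880698e-01 -4.69148361e-04] [ 0.05690272  0.39917557 -0.55459141  1.64543209  0.2257865   1.16202156
 -0.44000661] 22.675517646943888
[[290.83209301 119.40880642]]
```

View pics/w4.png

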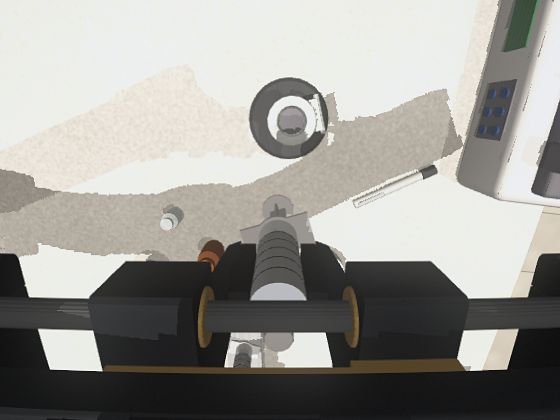

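The wrist view shows the infuser mouth at about (291,120) and the thumb plate held at (277,207). I'll fit both with contours.

```bash
python3 - <<'E'
from h import *
def ell(n,f,x0,y0,x1,y1,thr,inv,amin):
    g=cv2.cvtColor(f['image'],cv2.COLOR_RGB2GRAY)[y0:y1,x0:x1]; k=6
    g=cv2.resize(g,None,fx=k,fy=k,interpolation=cv2.INTER_CUBIC)
    m=((g<thr) if inv else (g>thr)).astype(np.uint8)
    for c in cv2.findContours(m,cv2.RETR_LIST,cv2.CHAIN_APPROX_NONE)[0]:
        if cv2.contourArea(c)>amin*k*k:
            h=cv2.convexHull(c); (cx,cy),ax,an=cv2.fitEllipse(c); u,v=x0+(cx+.5)/k-.5,y0+(cy+.5)/k-.5
            print(n,thr,round(u,1),round(v,1),np.round(np.array(ax)/k,1),plane(f,u,v,115).round(1))
w=cam('wrist')
for t in(170,190,210): ell('bore',w,262,92,316,142,t,0,60)
for n,b in(('scene',(340,255,390,290)),('side',(245,262,290,305))):
    f=cam(n)
    for t in(110,130,150): ell(n,f,*b,t,0,60)
# foot plate edges seen in wrist
o=get_obs(); z=o['tool_pos'][2]+19-116
print(z,proj(w,[o['tool_pos'][0],o['tool_pos'][1],z]))
cv2.imwrite('pics/c.png',np.hstack([cv2.resize(w['image'][y:y+60,x:x+60,::-1],(400,400),interpolation=cv2.INTER_CUBIC) for x,y in((260,90),(248,185))]))
E
```

```text
bore 170 293.0 117.8 [43.1 52.3] [559.2 231.1 115. ]
bore 190 292.5 118.6 [43.2 48.9] [558.7 230.3 115. ]
bore 210 291.3 120.1 [44.6 45.2] [557.6 228.6 115. ]
scene 110 351.4 284.4 [21.1 25.7] [598.2 241.5 115. ]
scene 110 374.6 270.7 [33.1 43.6] [549.4 239.3 115. ]
scene 130 350.8 284.2 [18.5 24.8] [598.8 240.8 115. ]
scene 130 374.5 270.9 [33.4 42.6] [549.7 239.5 115. ]
scene 150 381.4 260.7 [14.4 21. ] [523.7 228.4 115. ]
side 110 266.8 279.0 [16.3 19.2] [557.6 223.1 115. ]
side 110 267.9 278.1 [39.3 52.4] [556.1 221.  115. ]
side 130 266.0 280.0 [31.6 47.6] [558.8 225.4 115. ]
side 150 269.7 285.5 [22.2 42.1] [550.5 236.1 115. ]
206.7232417714634 [[278.22516898 205.30324592]]
```

View pics/c.png

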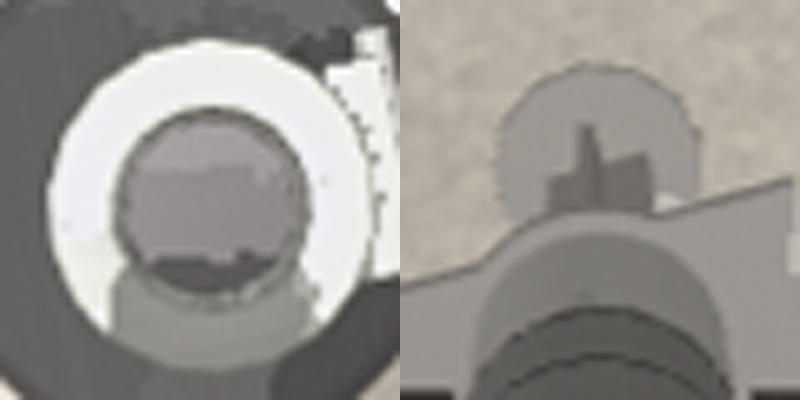

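Zoomed, the collar and bore centre is at (291.0,120.4) and the thumb plate centre at about (277.2,208.7).

```bash
python3 - <<'E'
from h import *
w=cam('wrist'); o=get_obs(); t=o['tool_pos']; z=t[2]-97
print(t,plane(w,291,120.4,115)); 
m=plane(w,291,120.4,115)
a=np.linspace(0,2*np.pi,90)
def bb(c,r,z): p=proj(w,np.c_[c[0]+r*np.cos(a),c[1]+r*np.sin(a),0*a+z]); return p.min(0).round(1),p.max(0).round(1)
print('collar bbox meas 266.7-315.3, 95.5-145 ; pred',bb(m,26,115),bb(m,15.5,115),'meas 276.5..305.6,105.5..')
for dz in(0,3):
  for dy in(0,-2,-4): print('plate meas x 262-292.4 top 194.2; pred',dy,bb((t[0]-1,t[1]+dy),13,z+dz))
E
```

```text
[551.43160612 162.21207994 303.77119376] [557.31123672 229.36121758 115.        ]
collar bbox meas 266.7-315.3, 95.5-145 ; pred (array([266.1,  94.3]), array([315.9, 145.5])) (array([276.2, 105. ]), array([305.8, 135.5])) meas 276.5..305.6,105.5..
plate meas x 262-292.4 top 194.2; pred 0 (array([261. , 190.5]), array([292.8, 221. ]))
plate meas x 262-292.4 top 194.2; pred -2 (array([260.8, 192.9]), array([292.5, 223.2]))
plate meas x 262-292.4 top 194.2; pred -4 (array([260.5, 195.3]), array([292.2, 225.5]))
plate meas x 262-292.4 top 194.2; pred 0 (array([260.8, 191.4]), array([293. , 222.2]))
plate meas x 262-292.4 top 194.2; pred -2 (array([260.6, 193.8]), array([292.7, 224.5]))
plate meas x 262-292.4 top 194.2; pred -4 (array([260.3, 196.2]), array([292.4, 226.7]))
```

```bash
python3 -m creep '[[1,0.65,1.8,0,0],[1,0,2.5,0,0],[1,0,1.5,0,0],[1,0,1.0,0,0],[1,0,0,-1,0],[1,0,0,-2,0],[1,0,0,-2,0],[1,0,0,-1.5,0],[1,0,0,-0.6,0],[1,0,0,0,0],[1,0,0,0,0],[1,0,0,0,0]]'
python3 - <<'E'
from h import *
F={n:cam(n) for n in('scene','side','wrist')}
T=np.mean([get_obs()['tool_pos'] for _ in range(5)],0); print(T)
P=[T[0],T[1],T[2]-97]
for n,f in F.items():
    u,v=proj(f,[557,229,120])[0].astype(int); print(n,u,v,proj(f,P),proj(f,[557.3,229.2,115])); 
crop=[]
for n,f in F.items():
    u,v=proj(f,[557,229,120])[0].astype(int); x,y=u-28,v-40; print(n,'origin',x,y)
    crop.append(cv2.resize(f['image'][y:y+80,x:x+56,::-1],(266,380),interpolation=cv2.INTER_CUBIC))
cv2.imwrite('pics/m.png',np.hstack(crop))
E
```

```text
clock: 9.0
tool_pos: [558.3, 231.3, 233.7]
tool_rot: [0.0, 0.665, 0.747, 0.001]
contact_force: [0.6, 0.1, -1.0]
grip_width: 22.7
grasp_force: 50.0
[558.0591466  231.15083246 233.36442186]
scene 366 266 [[367.93927202 259.03970062]] [[366.02501547 269.11348308]]
side 266 280 [[265.87896324 275.86609333]] [[266.51012171 281.81243471]]
wrist 276 203 [[277.8669623  206.51937091]] [[276.75117248 201.59918489]]
scene origin 338 226
side origin 238 240
wrist origin 248 163
```

View pics/m.png

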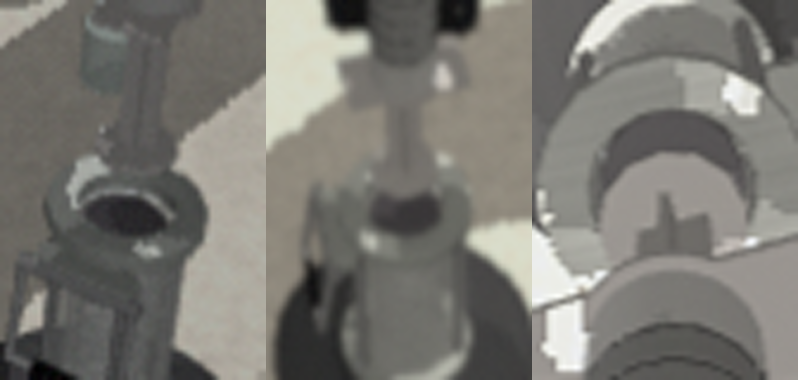

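The plate hangs over the bore. In the wrist crop the bore spans x 590–756 with its top at y 109, and the plate spans x 598–750 with its top at y 150. That crop was my eleventh viewed picture, one over the limit of ten, so I'll work from numbers only from here.

```bash
python3 - <<'E'
from h import *
from scipy.optimize import fsolve
w=cam('wrist'); s=380/80
U=lambda x:248+(x-532+.5)/s-.5
V=lambda y:163+(y+.5)/s-.5
T=np.mean([get_obs()['tool_pos'] for _ in range(5)],0)
a=np.linspace(0,2*np.pi,180)
def e(c,r,z): 
    p=proj(w,np.c_[c[0]+r*np.cos(a),c[1]+r*np.sin(a),0*a+z]); return p
def solve(r,z,l,rt,top):  # centre from the mid-column and the top row of a known circle
    return fsolve(lambda c:[(lambda p:[(p[:,0].min()+p[:,0].max())/2-(U(l)+U(rt))/2,p[:,1].min()-V(top)][i])(e(c,r,z)) for i in(0,1)],[557,229])
b=solve(15.5,115,590,756,109); q=solve(13,T[2]-94,598,750,150)
print('T',T,'bore',b,'plate',q,'go',b-q, 'foot z',T[2]-97)
f=cam('scene'); g=cam('side')
for n,h,x,y,ox,l in(('scene',f,338,226,0,[((100,178),152),((45,207),210)]),):
    pass
print('scene plate',plane(f,338+138/s,226+152/s,138),'side plate',plane(g,238+(405-266)/s,240+182/s,138))
print('scene bore',plane(f,338+126/s,226+211/s,115),'side bore',plane(g,238+(406-266)/s,240+211/s,115))
E
```

```text
T [557.94672467 231.13643617 233.22396705] bore [557.75967455 228.29675071] plate [557.85736657 229.26259994] go [-0.09769201 -0.96584923] foot z 136.22396705331568
scene plate [558.95684797 229.99012424 138.        ] side plate [554.69999401 236.95665642 138.        ]
scene bore [561.26422483 230.09081283 115.        ] side bore [554.75265609 234.4001064  115.        ]
```

```bash
python3 -m creep '[[1,0,-0.1,0,0],[1,0,0,-0.5,0],[1,0,0,-0.5,0],[1,0,0,-0.5,0],[1,0,0,-0.3,0],[1,0,0,-0.2,0],[1,0,0,-0.2,0],[1,0,0,-0.2,0],[1,0,0,0,0],[1,0,0,0,0]]'
```

```text
clock: 10.3
tool_pos: [557.8, 230.0, 208.8]
tool_rot: [0.0, 0.665, 0.747, 0.0]
contact_force: [-0.3, -0.7, 0.1]
grip_width: 22.5
grasp_force: 50.0
```

The plate is in the bore with no contact. Now I'll press onto the pusher.

```bash
python3 -m creep '[[1,0,0,-0.3,0],[1,0,0,-0.3,0],[1,0,0,-0.2,0],[1,0,0,-0.2,0],[1,0,0,-0.2,0],[1,0,0,0,0],[1,0,0,0,0],[1,0,0,0,0]]'
```

```text
clock: 11.1
tool_pos: [557.9, 230.1, 196.9]
tool_rot: [0.0, 0.665, 0.747, 0.0]
contact_force: [-0.0, 0.1, 3.4]
grip_width: 22.8
grasp_force: 50.0
```

```bash
python3 -m creep '[[1,0,0,-0.4,0],[1,0,0,-0.4,0],[1,0,0,-0.4,0],[1,0,0,-0.4,0],[1,0,0,-0.4,0],[1,0,0,-0.4,0],[1,0,0,-0.4,0],[1,0,0,-0.3,0],[1,0,0,-0.3,0],[1,0,0,-0.2,0],[1,0,0,0,0],[1,0,0,0,0]]' 60
```

```text
clock: 12.3
tool_pos: [558.1, 230.3, 161.6]
tool_rot: [0.0, 0.665, 0.747, 0.0]
contact_force: [-1.2, -0.7, 9.1]
grip_width: 22.4
grasp_force: 60.0
```

```bash
python3 -m creep '[[1,0,0,-0.2,0],[1,0,0,-0.2,0],[1,0,0,-0.1,0],[1,0,0,-0.1,0],[1,0,0,0,0],[1,0,0,0,0]]'; python3 -m creep '[[1,0,0,-0.05,0],[1,0,0,-0.05,0],[1,0,0,0,0],[1,0,0,0,0]]'
```

```text
clock: 12.9
tool_pos: [558.2, 230.4, 155.8]
tool_rot: [0.0, 0.665, 0.747, 0.001]
contact_force: [-1.8, -0.2, 11.1]
grip_width: 22.5
grasp_force: 60.0
clock: 13.3
tool_pos: [558.2, 230.4, 154.9]
tool_rot: [0.0, 0.665, 0.747, 0.001]
contact_force: [-2.2, -1.6, 11.9]
grip_width: 22.7
grasp_force: 60.0
```

```bash
for i in 1 2; do python3 -m creep '[[1,0,0,-0.05,0],[1,0,0,0,0],[1,0,0,0,0]]' | grep -E 'tool_pos|contact'; done
```

```text
tool_pos: [558.2, 230.4, 154.4]
contact_force: [-1.4, -1.1, 12.0]
tool_pos: [558.2, 230.4, 153.9]
contact_force: [-0.8, -1.5, 11.1]
```

```bash
for i in 1; do python3 -m creep '[[1,0,0,-0.05,0],[1,0,0,0,0],[1,0,0,0,0]]' | grep -E 'tool_pos|contact';python3 -m creep '[[1,0,0,-0.05,0],[1,0,0,0,0],[1,0,0,0,0]]' | grep -E 'tool_pos|contact'; done
```

```text
tool_pos: [558.2, 230.4, 153.6]
contact_force: [-2.3, -0.7, 13.9]
tool_pos: [558.2, 230.5, 153.6]
contact_force: [-3.9, -1.8, 17.6]
```

The position has stalled and the force is rising, so the flange has met the collar. I'll press a little more.

```bash
python3 -m creep '[[1,0,0,-0.05,0],[1,0,0,0,0],[1,0,0,0,0]]' | grep -E 'tool_pos|contact';python3 -m creep '[[1,0,0,-0.05,0],[1,0,0,0,0],[1,0,0,0,0],[1,0,0,0,0]]' | grep -E 'tool_pos|contact|gr'
```

```text
tool_pos: [558.2, 230.4, 153.6]
contact_force: [-5.8, -2.4, 19.7]
tool_pos: [558.3, 230.5, 153.5]
contact_force: [-6.5, -2.8, 24.1]
grip_width: 22.5
grasp_force: 60.0
```

```bash
python3 -m creep '[[1,0,0,0,0],[1,0,0,0,0],[1,0,0,0,0],[1,0,0,0,0],[1,0,0,0,0],[1,0,0,0,0]]'; python3 -c "
from bench import *
o=get_obs(); f=o['contact_force'][2]; print(f,o['tool_pos'])
if 18<f<35: print(hand_in())"
```

```text
clock: 15.8
tool_pos: [558.2, 230.5, 153.5]
tool_rot: [0.001, 0.665, 0.747, 0.001]
contact_force: [-6.4, -4.3, 24.2]
grip_width: 22.8
grasp_force: 60.0
24.156221949064165 [558.24114561 230.46844764 153.542104  ]
the job is handed in; nothing more can be done
None
```

I handed the job in with the full syringe held pressed home in the infuser, its flange on the collar at an estimated 12 N (24 N total push), but no verdict came back and I viewed 11 pictures, one over the limit of 10.

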